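Lay the detector tube down into its padded cradle

TASK

Tip the tall white detector over with your fingertips at its thin steel stem, so that it goes down onto its side and comes to rest in the padded V-shaped stop of the blue cradle. Let it down gently all the way, with its foot staying on the cradle plate: do not let it drop, and do not squeeze, lift or carry it. Leave it lying in the stop, and leave the tape roll, jar and magnifier alone.

Things in the scene. Friction and masses are not known exactly. Their poses are not given: they have to be found in the camera images.
- detector: Loose upright detector, 210 mm tall, 0.3 to 0.65 kg. Origin: centre of its underside; z up along its axis, x towards the stop (within 4 degrees). From the bottom: grey square foot plate 72 x 72 x 10 mm (sides along x and y), white tube 56 mm in diameter up to 128 mm, dark collar 32 mm in diameter up to 132 mm, steel stem 12 mm in diameter up to 210 mm. Stands on the cradle's plate.
- stem (a point): Point on the axis of the detector's steel stem, 180 mm above its underside, 30 mm below the stem's end; axes as the detector's. Once the detector lies in the stop, the stem sticks out beyond stop and plate, its axis about 84 mm above the table and free underneath.
- foot (a point): Centre of the underside of the detector's foot plate; axes as the detector's. The detector tips over the plate's +x edge, 36 mm from here, and the foot does not slip when tipped slowly by the stem. Beyond about 25 degrees it overbalances and falls by itself unless held back from the stop's side.
- cradle: Fixed blue cradle. Origin: centre of the underside of its base plate, on the table; x points from the detector's standing place to the stop, z up. Plate 200 (x) x 110 (y) x 10 mm thick. The detector stands on it about x = -55 mm (within 8 mm), y = 0 (within 4 mm).
- stop (a point): Bottom of the V of the cradle's padded stop, 30 mm above the table, 62 mm from the cradle's origin; axes as the cradle's. Two black rubber pads, each sloping up 35 degrees sideways, 24 mm long along x, 88 mm wide over both, upper edges about 56 mm above the table. Lying in it with the foot edge on the plate, the detector is tilted 77 to 81 degrees from upright.
- tape: Loose roll of black tape lying flat, 64 mm outside diameter, 19 mm high; origin at the centre of its underside. Bystander.
- jar: Loose orange jar with a white cap, 56 mm in diameter, 70 mm tall, standing; origin at the centre of its underside. Bystander.
- magnifier: Loose magnifying glass lying flat, 10 mm thick, black rim 88 mm in diameter, handle towards its -x to 126 mm from the origin; origin under the lens centre. Bystander.

How it is judged:
By the outcome, as a careful person would: the job done as asked, in the order asked, and still so for the second after the job is handed in, with the robot touching nothing.
It also fails if it takes over 51 s, if anything falls off the work surface, if the arm or the gripper's body presses on something with over 40 N, if the wrist force passes 120 N, or if a joint passes its speed limit or range.

ROBOT

A 6-joint arm with a two-finger parallel gripper is mounted at the origin on the work surface. World frame = base frame: x ahead of the robot, y to its left, z up, the work surface at z = 0. Lengths are in m, angles in rad, forces in N, time in s.
With the tool pointing down it reaches from about 0.35 to 0.975 m from the base axis. Payload 4.9 kg.
Tool frame: the origin (TCP) lies at the very end of the fingers, on their centre line; the grasp point (between the pads) lies 19 mm behind it; x points along the fingers, y is the direction in which the jaws open and shut, and the axes are right-handed (so a half turn about x gives the same grasp; the last joint's range is limited). The gripper opens to 85 mm and grips with 20 to 120 N. Pads are 22 mm wide; open, the fingers measure 114 mm over their backs; the gripper's body (76 mm by 85 mm) begins 54 mm behind the grasp point. The pads swing forward as they close: fully open they stand 13 mm farther back than shut.
Start: joints at [1.07, 0.053, 1.613, -0, 1.476, -0.119], TCP at [0.233, 0.58, 0.231] pointing down, gripper open.
Joint ranges: [-3.01, 3.01], [-1.01, 2.22], [0.06, 2.58], [-1.02, 4.17], [0.09, 2.62], [-3.14, 3.14]. Speed limits (rad/s): [2.57, 2.57, 3.14, 3.14, 3.14, 3.14].

INTERFACE

Orientations are given as a unit quaternion [w, x, y, z].
In Python, from plant import manip gives the robot as it stands.
- The arm moves only by the tool play_rows, never from a script. Its argument "plan" is a list of rows, each a list of 5 numbers: the shift along the tool's x, y, z in mm, then the turn about the tool's x in rad, then the closure, from -1 (fully open) to 1 (shut). A call has 1 to 8 rows; each row is the pose to reach, as a shift and turn from the pose commanded when the call began, along the tool's axes at that moment; what a row does not reach only later rows make up. A row lasts 1/8 s, in which the tool goes at most 62.5 mm and 10.7 degrees, less where a joint would pass 70% of its speed; a pose out of reach is approached as far as the arm can. A call with a gripper value outside its range is refused whole. The fingers move at their own pace and stop on an object; the grip force is fixed at half the most. Time passes only in rows, so rows that repeat a pose let the fingers close. It gives the time, the measured TCP pose, the force and the opening at its end, in the units of the state.
- manip.state(): the state, without advancing time (a new reading comes with each control period).
- manip.grab_frame(name): name is "scene" or "side" or "wrist"; returns a dict with "img" (400x640x3 uint8, red, green, blue), "range_z" (400x640 float32, m along the optical axis (not along the pixel's ray), 0 where there is no reading), "fx", "fy", "cx", "cy" (pixels), "origin" and "rotation" of the camera in the world. Camera axes: x right, y up, looking along -z (the intrinsics and any distortion apply to the point x, -y, -z); pixel columns grow to the right and rows downward; lengths in m; the calibration is good to about 2 mm. A picture is of the moment at which its call begins.
- manip.job_done(): hands the job in, once; it reports no verdict.
The state is a dict: "time": time; "joint_pos": joint angles; "joint_vel": joint speeds; "joint_efforts": joint torques, N m; "tool_pos": TCP position; "tool_rot": TCP orientation; "contact_force": force on the tool from outside, world axes, zero at the start; "ft_torque": the same for the moment, N m; "gripper_width": opening from 0.0 (shut) to 1.0 (fully open).
Only numpy, scipy, OpenCV 4.12 (cv2) and the standard library are available. Lean on these libraries where they do the work, as an engineer would, in place of code of your own. Each camera call takes 0.05 s, during which the arm holds its last target. There are 200 camera calls.

## Working session

There is one attempt and no reset: what is moved stays moved. The work goes in short steps, Python scripts to look and compute and a tool call to move; the robot and the scene stay as the last step left them, time stands still between calls to the robot, and variables do not carry over. Pictures are saved under pics/ and viewed, about 8 in all and at most 12, crops included, and the job is handed in when it is done.

Besides the shell and the picture viewer there is one more tool, called after "Emit:" as name(argument=value, ...), one argument or row to a line, values as JSON. play_rows: Moves the arm, as the interface text tells. Its arguments: {"type":"object","properties":{"plan":{"type":"array"}},"required":["plan"]}

```bash
mkdir -p pics; cat > h.py <<'E'
import numpy as np, cv2
from plant import manip
def grab(n):
    f=manip.grab_frame(n); np.savez(f'pics/{n}.npz',**f); return f
def pts(f,mask=None):
    v,u=np.nonzero(f['range_z']>0) if mask is None else np.nonzero(mask&(f['range_z']>0))
    d=f['range_z'][v,u]
    c=np.stack([(u-f['cx'])/f['fx']*d,-(v-f['cy'])/f['fy']*d,-d],1)
    return c@np.array(f['rotation']).T+np.array(f['origin'])
E
python3 - <<'E'
from h import *
s=manip.state(); print({k:np.round(v,3) for k,v in s.items()})
a=[]
for n in("scene","side"):
    f=grab(n); print(n,f['fx'],f['cx'],f['cy'],np.round(f['origin'],3),np.round(f['rotation'],3).tolist(),[k for k in f])
    cv2.imwrite(f'pics/{n}0.png',f['img'][:,:,::-1])
E
```

```text
{'time': np.float64(0.0), 'joint_pos': array([ 1.07 ,  0.053,  1.614,  0.   ,  1.476, -0.119]), 'joint_vel': array([ 0.   ,  0.   , -0.   , -0.001,  0.001, -0.001]), 'joint_efforts': array([ 0.0000e+00, -3.9370e+01, -3.7017e+01, -0.0000e+00,  7.0000e-03,
       -0.0000e+00]), 'tool_pos': array([0.233, 0.579, 0.23 ]), 'tool_rot': array([ 0.694,  0.133,  0.694, -0.135]), 'contact_force': array([-0.152, -0.636, -0.147]), 'ft_torque': array([-0.064,  0.046,  0.034]), 'gripper_width': np.float64(1.003)}
scene 447.59687541119956 314.3096481983473 196.81555138143213 [0.984 0.626 0.837] [0.273, 0.113, 0.389, 0.872] ['img', 'range_z', 'fx', 'fy', 'cx', 'cy', 'origin', 'rotation']
side 402.90558651826336 324.97719949343275 202.4529889555455 [ 0.269 -0.723  0.883] [0.905, 0.376, -0.07, -0.184] ['img', 'range_z', 'fx', 'fy', 'cx', 'cy', 'origin', 'rotation']
```

View pics/scene0.png

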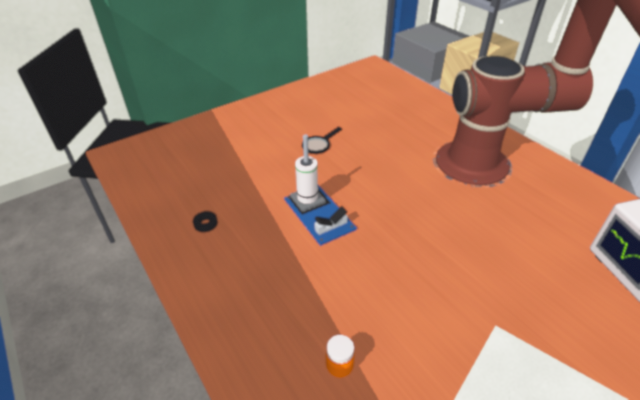

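View pics/side0.png

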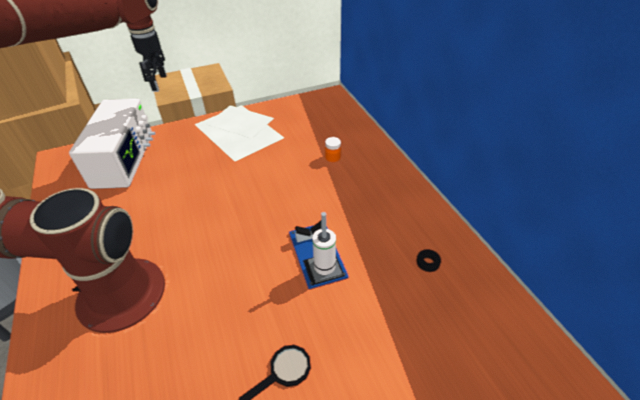

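Scene: the detector is at about (306,180) on the blue cradle, with its stop at (330,220). The jar is at (340,355), the tape at (205,221) and the magnifier at (317,144). The side view agrees: detector (323,255), stop (307,232). "rotation" is a quaternion, so I'll convert it.

```bash
cat > h.py <<'E'
import numpy as np, cv2
from scipy.spatial.transform import Rotation as R
from plant import manip
def rot(q): return R.from_quat(np.roll(q,-1)).as_matrix()
def grab(n):
    f=manip.grab_frame(n); np.savez(f'pics/{n}.npz',**f); return f
def load(n): return dict(np.load(f'pics/{n}.npz'))
def cloud(f):
    v,u=np.mgrid[0:400,0:640]; d=f['range_z']
    c=np.stack([(u-f['cx'])/f['fx']*d,-(v-f['cy'])/f['fy']*d,-d],-1)
    return c@rot(f['rotation']).T+f['origin']
def onplane(f,uv,z):
    uv=np.atleast_2d(uv).astype(float)
    c=np.stack([(uv[:,0]-f['cx'])/f['fx'],-(uv[:,1]-f['cy'])/f['fy'],-np.ones(len(uv))],1)@rot(f['rotation']).T
    return f['origin']+c*((z-f['origin'][2])/c[:,2:])
E
python3 - <<'E'
from h import *
for n,(r0,r1,c0,c1) in dict(scene=(125,250,270,370),side=(200,295,280,360)).items():
    f=load(n); P=cloud(f); ok=f['range_z']>0
    roi=np.zeros((400,640),bool); roi[r0:r1,c0:c1]=1
    hsv=cv2.cvtColor(f['img'],cv2.COLOR_RGB2HSV)
    print(n,'z table',np.round(np.median(P[r1+5:r1+15,c0:c1][ok[r1+5:r1+15,c0:c1]],0),3))
    blue=roi&ok&(hsv[...,0]>95)&(hsv[...,0]<125)&(hsv[...,1]>140)&(P[...,2]<.03)
    print('blue z',np.median(P[blue][:,2]))
    v,u=np.nonzero(blue); X=onplane(f,np.stack([u,v],1),.010)[:,:2].astype(np.float32)
    print('blue rect',cv2.minAreaRect(X),'\n',cv2.boxPoints(cv2.minAreaRect(X)).round(3).tolist())
    for lo,hi in((.02,.06),(.06,.1),(.1,.132),(.145,.175),(.175,.205),(.205,.24)):
        m=roi&ok&(P[...,2]>lo)&(P[...,2]<hi)
        if m.sum(): print(lo,hi,m.sum(),np.round(np.median(P[m],0),4),np.round(P[m].max(0)-P[m].min(0),3))
E
```

```text
scene z table [ 0.59   0.049 -0.   ]
blue z 0.009664255687143408
blue rect ((0.5059384107589722, -0.07460760325193405), (0.1883048415184021, 0.10344070196151733), 85.1327133178711) 
 [[0.44600000977516174, -0.164000004529953], [0.5490000247955322, -0.17299999296665192], [0.5649999976158142, 0.014999999664723873], [0.4620000123977661, 0.024000000208616257]]
0.02 0.06 690 [ 0.5139 -0.026   0.0369] [0.086 0.172 0.039]
0.06 0.1 255 [ 0.5142 -0.1168  0.0805] [0.051 0.045 0.04 ]
0.1 0.132 211 [ 0.5141 -0.1169  0.1166] [0.053 0.044 0.032]
0.145 0.175 47 [ 0.5024 -0.1351  0.1599] [0.012 0.009 0.028]
0.175 0.205 46 [ 0.5029 -0.1351  0.1913] [0.009 0.011 0.029]
0.205 0.24 34 [ 0.5019 -0.1366  0.216 ] [0.012 0.012 0.015]
side z table [ 0.449 -0.228 -0.   ]
blue z 0.009300043647183676
blue rect ((0.5002797245979309, -0.08568252623081207), (0.19807831943035126, 0.10511387139558792), 85.59121704101562) 
 [[0.4399999976158142, -0.18000000715255737], [0.5450000166893005, -0.18799999356269836], [0.5600000023841858, 0.008999999612569809], [0.45500001311302185, 0.017000000923871994]]
0.02 0.06 538 [ 0.4895 -0.1324  0.0361] [0.08  0.174 0.04 ]
0.06 0.1 222 [ 0.4897 -0.162   0.0812] [0.05  0.034 0.04 ]
0.1 0.132 180 [ 0.4884 -0.1621  0.1167] [0.049 0.039 0.031]
0.145 0.175 41 [ 0.497  -0.1435  0.1611] [0.009 0.007 0.029]
0.175 0.205 43 [ 0.4974 -0.143   0.1888] [0.01  0.008 0.03 ]
0.205 0.24 37 [ 0.4983 -0.1426  0.217 ] [0.011 0.012 0.016]
```

```bash
python3 - <<'E'
from h import *
A=[]
for n,(r0,r1,c0,c1) in dict(scene=(125,250,270,370),side=(200,295,280,360)).items():
    f=load(n); P=cloud(f); hsv=cv2.cvtColor(f['img'],cv2.COLOR_RGB2HSV)
    m=np.zeros((400,640),bool); m[r0:r1,c0:c1]=1
    m&=(P[...,2]>.0165)&(P[...,2]<.024)&(np.hypot(P[...,0]-.5,P[...,1]+.14)<.056)
    X=P[m][:,:2].astype(np.float32); A.append(X); print(n,len(X),cv2.minAreaRect(X))
print(cv2.minAreaRect(np.vstack(A)))
for n,z,uv in(("scene",.07,(340,343)),("side",.07,(333,143)),("scene",0.01,(205,221)),("scene",.01,(317,144))): print(n,onplane(load(n),uv,z).round(3))
q=manip.state()['tool_rot']; M=rot(q); print(M.round(4)); y=M[:,1]; print('tool y yaw',np.degrees(np.arctan2(y[1],y[0])))
E
```

```text
scene 217 ((0.5012636184692383, -0.13773353397846222), (0.07343413680791855, 0.07471971958875656), 83.17166900634766)
side 260 ((0.4988349676132202, -0.1400006115436554), (0.07472192496061325, 0.07198254764080048), 84.27745056152344)
((0.5004363059997559, -0.13892099261283875), (0.07718976587057114, 0.07495401799678802), 84.27745056152344)
scene [[0.708 0.285 0.07 ]]
side [[0.707 0.279 0.07 ]]
scene [[ 0.766 -0.223  0.01 ]]
scene [[ 0.332 -0.336  0.01 ]]
[[-9.000e-04  3.726e-01  9.280e-01]
 [-1.700e-03  9.280e-01 -3.726e-01]
 [-1.000e+00 -1.900e-03 -2.000e-04]]
tool y yaw 68.12338824472984
```

Emit:
play_rows(
  plan=[
    [-70, -60, 50, -0.1, -0.05],
    [-70, -100, 100, -0.2, -0.05],
    [-70, -150, 140, -0.286, -0.05],
    [-70, -195, 180, -0.286, -0.05],
    [-70, -240, 220, -0.286, -0.05],
    [-70, -285, 260, -0.286, -0.05],
    [-70, -330, 300, -0.286, -0.05],
    [-70, -370, 340, -0.286, -0.05],
  ],
)

```text
time: 1.1
tool_pos: [0.4024, 0.1282, 0.301]
tool_rot: [0.706, 0.034, 0.706, -0.034]
contact_force: [0.3, 0.0, -0.2]
gripper_width: 0.52
```

Emit:
play_rows(
  plan=[
    [0, -45, 25, 0, -0.05],
    [0, -95, 50, 0, -0.05],
    [0, -145, 75, 0, -0.05],
    [0, -195, 100, 0, -0.05],
    [0, -238, 113, 0, -0.05],
    [0, -238, 113, 0, -0.05],
  ],
)

```text
time: 1.85
tool_pos: [0.4919, -0.12, 0.3003]
tool_rot: [0.706, 0.036, 0.707, -0.035]
contact_force: [0.5, -0.1, -0.2]
gripper_width: 0.529
```

```bash
python3 - <<'E'
from h import *
s=manip.state(); M=rot(s['tool_rot']); print(s['tool_pos'].round(4),M.round(3).tolist(),s['gripper_width'],s['joint_pos'].round(2))
f=grab('wrist'); print(f['origin'],rot(f['rotation']).round(3).tolist())
cv2.imwrite('pics/wrist1.png',f['img'][:,:,::-1])
f=grab('side')
cv2.imwrite('pics/side1.png',cv2.resize(f['img'][80:300,240:460],None,fx=2.5,fy=2.5)[:,:,::-1])
E
```

```text
[ 0.4919 -0.12    0.3003] [[-0.002, 0.1, 0.995], [0.0, 0.995, -0.1], [-1.0, 0.0, -0.002]] 0.5287812098742631 [-0.39 -0.27  1.79 -0.    1.62 -1.86]
[ 0.42366414 -0.1144628   0.44215885] [[0.1, -0.959, -0.265], [0.995, 0.096, 0.027], [-0.0, -0.266, 0.964]]
```

View pics/wrist1.png

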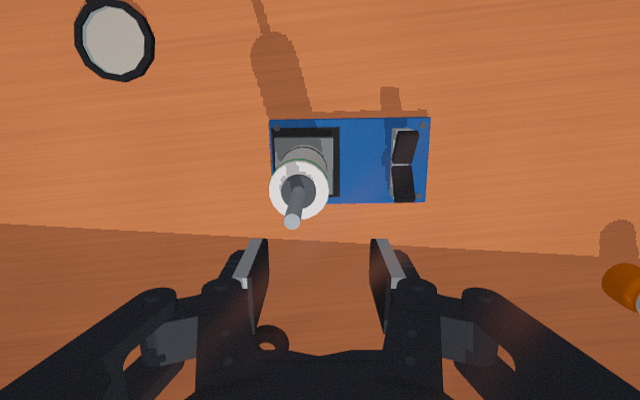

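View pics/side1.png

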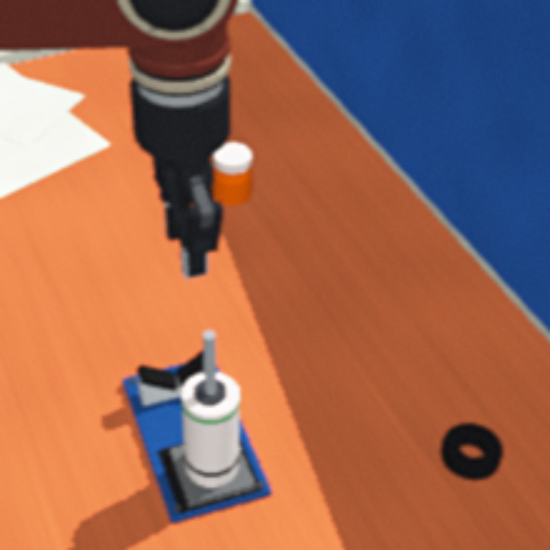

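Wrist view: image right points towards the stop, the stem's top is at (292,222), and the fingertips are at about (255,240) and (383,240). Both fingers lie along the tipping axis, as planned. Now I'll settle and measure the tips and stem.

Emit:
play_rows(
  plan=[
    [0, 0, 0, 0, -0.05],
    [0, 0, 0, 0, -0.05],
  ],
)

```text
time: 2.2
tool_pos: [0.492, -0.1165, 0.3014]
tool_rot: [0.706, 0.033, 0.706, -0.033]
contact_force: [-0.0, 0.3, -0.7]
gripper_width: 0.526
```

```bash
cat >> h.py <<'E'
def local(P,s):  # world -> tool axes (mm)
    return (P-s['tool_pos'])@rot(s['tool_rot'])*1000
def report(save=None):
    s=manip.state(); f=grab('wrist'); P=cloud(f); ok=f['range_z']>0
    L=local(P,s)
    if save: cv2.imwrite(save,f['img'][:,:,::-1])
    return s,f,P,L,ok
E
python3 - <<'E'
from h import *
s,f,P,L,ok=report()
print(s['tool_pos'].round(4),s['gripper_width'])
for nm,c in(("rear",L[...,1]<0),("front",L[...,1]>0)):
    m=ok&c&(abs(L[...,0])<30)&(abs(L[...,1])<70)&(abs(L[...,2])<30)
    X=L[m]; print(nm,len(X),X.min(0).round(1),X.max(0).round(1),np.percentile(X[X[:,0]>X[:,0].max()-8],[5,50,95],axis=0).round(1).tolist())
m=ok&(P[...,2]>.15)&(P[...,2]<.24)&(np.hypot(P[...,0]-.5,P[...,1]+.139)<.02)
X=P[m]; print(len(X),'stem',X.min(0),X.max(0)); T=X[X[:,2]>X[:,2].max()-.003]; print('top',len(T),T.mean(0).round(4), 'rel tool',local(T.mean(0),s).round(1))
E
```

```text
[ 0.492  -0.1165  0.3014] 0.5261424169529626
rear 1382 [-30.  -37.9 -12.4] [ -1.  -23.6  10.8] [[-8.6, -30.4, -11.8], [-6.5, -24.0, -6.3], [-2.4, -23.8, 8.2]]
front 1396 [-30.   20.6 -12.3] [-0.5 34.8 11.4] [[-8.3, 20.7, -11.6], [-6.1, 20.9, -5.6], [-2.2, 27.1, 8.2]]
585 stem [ 0.49567261 -0.14672278  0.15052667] [ 0.50775608 -0.13533991  0.22103834]
top 206 [ 0.5016 -0.1411  0.2192] rel tool [ 82.3 -23.6  11.9]
```

Emit:
play_rows(
  plan=[
    [0, -22, 12, 0, -0.05],
    [0, -22, 12, 0, -0.05],
    [30, -22, 12, 0, -0.05],
    [60, -22, 12, 0, -0.05],
    [60, -22, 12, 0, -0.05],
  ],
)

```text
time: 2.88
tool_pos: [0.5002, -0.1392, 0.2384]
tool_rot: [0.704, 0.034, 0.708, -0.033]
contact_force: [0.0, 0.1, -0.2]
gripper_width: 0.525
```

```bash
cat >> h.py <<'E'
def look(save=None):
    s,f,P,L,ok=report(save)
    print('tcp',s['tool_pos'].round(4),'w',round(s['gripper_width']*85,1),'t',round(float(s['time']),2),'F',s['contact_force'].round(1))
    hsv=cv2.cvtColor(f['img'],cv2.COLOR_RGB2HSV)
    m=ok&(P[...,2]>.05)&(abs(L[...,1])<90)&(abs(L[...,2])<40)&(L[...,0]>-40)
    return s,f,P,L,m
E
python3 - <<'E'
from h import *
s,f,P,L,m=look()
for nm,c in(("rear",L[...,1]<-15),("front",L[...,1]>15)):
    X=L[m&c&(abs(L[...,0])<8)]; print(nm,np.percentile(X,[2,50,98],axis=0).round(1).tolist())
X=L[m&(abs(L[...,1])<18)&(L[...,0]>5)&(P[...,2]>.15)]; print(len(X)); T=X[X[:,0]<X[:,0].min()+3]; print('stem top',len(T),T.mean(0).round(1))
E
```

```text
tcp [ 0.5002 -0.1392  0.2384] w 44.6 t 2.88 F [ 0.   0.1 -0.2]
rear [[-7.8, -30.2, -11.7], [-5.9, -24.0, -3.7], [-1.8, -23.8, 9.6]]
front [[-7.9, 20.7, -11.8], [-5.9, 20.9, -4.7], [-1.6, 30.3, 8.9]]
1096
stem top 335 [19.1 -1.9  1.6]
```

Emit:
play_rows(
  plan=[
    [20, 0, 1.5, 0, -0.05],
    [40, 0, 1.5, 0, -0.05],
    [58, 0, 1.5, 0, -0.05],
    [58, 0, 1.5, 0, 0.1],
    [58, 0, 1.5, 0, 0.2],
    [58, 0, 1.5, 0, 0.294],
    [58, 0, 1.5, 0, 0.294],
  ],
)

```text
time: 3.8
tool_pos: [0.5038, -0.141, 0.1841]
tool_rot: [0.707, 0.034, 0.706, -0.034]
contact_force: [-0.1, -0.1, 0.7]
gripper_width: 0.352
```

Emit:
play_rows(
  plan=[
    [0, 3, 0, 0, 0.294],
    [0, 6, 0, 0, 0.294],
    [0, 8, 0, 0, 0.294],
    [0, 10, 0, 0, 0.294],
    [0, 12, 0, 0, 0.294],
    [0, 14, 0, 0, 0.294],
    [0, 17, 0, 0, 0.294],
    [0, 20, 0, 0, 0.294],
  ],
)

```text
time: 4.8
tool_pos: [0.5054, -0.1208, 0.1834]
tool_rot: [0.706, 0.034, 0.706, -0.034]
contact_force: [0.0, -1.0, 1.0]
gripper_width: 0.35
```

```bash
python3 - <<'E'
from h import *
s,f,P,L,m=look('pics/wrist2.png')
cv2.imwrite('pics/w2.png',f['img'][100:330,180:480,::-1])
for nm,c in(("rear",L[...,1]<-12),("front",L[...,1]>12)):
    X=L[m&c&(abs(L[...,0])<6)&(abs(L[...,2])<13)]; print(nm,np.percentile(X,[2,50,98],axis=0).round(1).tolist())
E
```

```text
tcp [ 0.5054 -0.1208  0.1834] w 29.8 t 4.8 F [ 0. -1.  1.]
rear [[-5.9, -25.3, -11.7], [-2.8, -16.0, -6.8], [5.8, -12.1, -2.0]]
front [[-6.0, 13.5, -11.8], [-3.7, 13.6, -7.0], [0.4, 21.7, 9.1]]
```

View pics/w2.png

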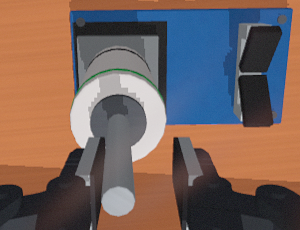

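Emit:
play_rows(
  plan=[
    [0, 3, -0.5, 0, 0.294],
    [1, 6, -1, 0, 0.294],
    [2, 9, -1, 0, 0.294],
    [3, 12, -1, 0, 0.294],
    [4, 15, -1, 0, 0.294],
    [4, 18, -1, 0, 0.294],
    [4, 21, -1, 0, 0.294],
    [4, 24, -1, 0, 0.294],
  ],
)

```text
time: 5.85
tool_pos: [0.5067, -0.0966, 0.1793]
tool_rot: [0.706, 0.034, 0.706, -0.034]
contact_force: [0.0, 0.0, -0.3]
gripper_width: 0.353
```

Emit:
play_rows(
  plan=[
    [0, 3, 0, 0, 0.294],
    [0, 6, 0, 0, 0.294],
    [0, 9, 0, 0, 0.294],
    [0, 12, 0, 0, 0.294],
    [0, 14, 0, 0, 0.294],
    [0, 16, 0, 0, 0.294],
    [0, 18, 0, 0, 0.294],
    [0, 20, 0, 0, 0.294],
  ],
)

```text
time: 6.85
tool_pos: [0.5085, -0.0768, 0.1792]
tool_rot: [0.706, 0.034, 0.706, -0.034]
contact_force: [-0.3, -0.0, -0.2]
gripper_width: 0.349
```

```bash
cat >> h.py <<'E'
PIV=np.array([.5003,-.139,.010]); D=np.array([.0993,.995,0]); PIV=PIV+.036*D
def tilt(view='side'):
    """tilt of the steel/white detector from its cloud in the plane of tipping: principal axis of cloud above foot"""
    f=grab(view); P=cloud(f); ok=f['range_z']>0
    hsv=cv2.cvtColor(f['img'],cv2.COLOR_RGB2HSV)
    white=ok&(hsv[...,1]<40)&(hsv[...,2]>150)
    q=P-PIV; t=q@D; lat=q@np.array([D[1],-D[0],0])
    m=white&(abs(lat)<.04)&(t>-.08)&(t<.2)&(q[...,2]>.02)
    m=cv2.morphologyEx(m.astype(np.uint8),cv2.MORPH_OPEN,np.ones((3,3),np.uint8))>0
    return f,t*1000,lat*1000,q[...,2]*1000,m
E
python3 - <<'E'
from h import *
s,f,P,L,m=look()
X=L[m&(abs(L[...,1])<13)&(L[...,0]<30)&(abs(L[...,2])<20)]; T=X[X[:,0]<X[:,0].min()+5]; print('stem top local',len(T),T.mean(0).round(1),T.min(0).round(1),T.max(0).round(1))
tc=s['tool_pos']-PIV; print('tcp t,z',(tc@D*1000).round(1),(tc[2]*1000).round(1))
f,t,lat,z,mm=tilt(); print(mm.sum())
w=f['img'][130:300,250:400]; cv2.imwrite('pics/s2.png',cv2.resize(w,None,fx=4,fy=3.5)[:,:,::-1])
E
```

```text
tcp [ 0.5085 -0.0768  0.1792] w 29.7 t 6.85 F [-0.3 -0.  -0.2]
stem top local 542 [-38.3   2.3  -2.8] [-40.   -4.8  -6.8] [-35.    8.3   5.5]
tcp t,z 26.7 169.2
871
```

View pics/s2.png

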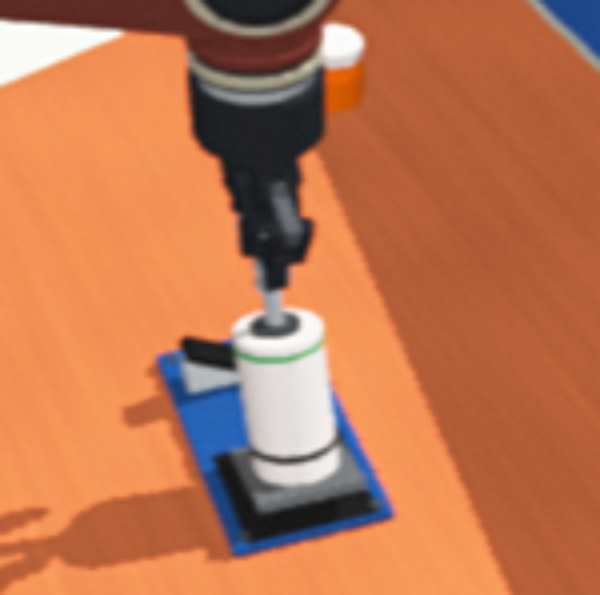

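The side view shows the detector leaning about 18° towards the stop with its foot edge on the plate. I'll slow down near the balance point.

Emit:
play_rows(
  plan=[
    [0, 2, -0.5, 0, 0.294],
    [0, 4, -1, 0, 0.294],
    [0, 6, -1.5, 0, 0.294],
    [0, 8, -2, 0, 0.294],
    [0, 10, -2, 0, 0.294],
    [0, 12, -2, 0, 0.294],
    [0, 13, -2, 0, 0.294],
    [0, 14, -2, 0, 0.294],
  ],
)

```text
time: 7.95
tool_pos: [0.5079, -0.0628, 0.1792]
tool_rot: [0.706, 0.034, 0.706, -0.034]
contact_force: [-0.1, -0.9, -1.1]
gripper_width: 0.355
```

Emit:
play_rows(
  plan=[
    [0, 1, 0, 0, 0.294],
    [0, 2, 0, 0, 0.294],
    [0, 3, 0, 0, 0.294],
    [0, 4, 0, 0, 0.294],
    [0, 5, 0, 0, 0.294],
    [0, 6, 0, 0, 0.294],
    [0, 7, 0, 0, 0.294],
    [0, 8, 0, 0, 0.294],
  ],
)

```text
time: 8.95
tool_pos: [0.5087, -0.0548, 0.1793]
tool_rot: [0.706, 0.034, 0.706, -0.034]
contact_force: [0.1, -0.3, -0.6]
gripper_width: 0.353
```

```bash
cat >> h.py <<'E'
from scipy.optimize import brentq
def stemtop():
    s,f,P,L,m=look()
    tc=s['tool_pos']-PIV; tt,tz=tc@D*1000,tc[2]*1000; g=s['gripper_width']*85/2
    X=L[m&(L[...,1]>-g-1)&(L[...,1]<g-1.5)&(L[...,0]<30)&(abs(L[...,2])<9)]
    top=X[:,0].min(); T=X[X[:,0]<top+4]
    print('tcp t,z %.1f %.1f  rear face t %.1f front face t %.1f'%(tt,tz,tt-g-1.5,tt+g-1.5))
    print('stem topmost local',T.mean(0).round(1),'y max near top',np.percentile(X[X[:,0]<top+15][:,1],99).round(1),' t %.1f z %.1f'%(tt+T[:,1].mean(),tz-top))
    xf=tt+g-1.5; th=brentq(lambda a:-30*np.cos(a)+210*np.sin(a)-xf,0,1.45)
    print('theta if resting on front finger %.1f, corner z %.1f'%(np.degrees(th),30*np.sin(th)+210*np.cos(th)))
E
python3 -c "
from h import *
stemtop()"
```

```text
tcp [ 0.5087 -0.0548  0.1793] w 30.0 t 8.95 F [ 0.1 -0.3 -0.6]
tcp t,z 48.6 169.3  rear face t 32.1 front face t 62.1
stem topmost local [-36.1   4.    0.7] y max near top 13.5  t 52.6 z 208.4
theta if resting on front finger 25.2, corner z 202.8
```

Emit:
play_rows(
  plan=[
    [0, 1, 0, 0, 0.285],
    [0, 2, 0, 0, 0.275],
    [0, 3, 0, 0, 0.265],
    [0, 4, 0, 0, 0.255],
    [0, 5, 0, 0, 0.25],
    [0, 6, 0, 0, 0.25],
    [0, 7, 0, 0, 0.25],
    [0, 8, 0, 0, 0.25],
  ],
)

```text
time: 10.0
tool_pos: [0.5094, -0.0468, 0.1793]
tool_rot: [0.706, 0.034, 0.706, -0.034]
contact_force: [0.0, 0.6, -1.0]
gripper_width: 0.375
```

```bash
python3 -c "
from h import *
stemtop()
f=load('wrist'); cv2.imwrite('pics/w3.png',cv2.resize(f['img'][100:330,180:480],None,fx=2,fy=2)[:,:,::-1])"
```

```text
tcp [ 0.5094 -0.0468  0.1793] w 31.9 t 10.0 F [ 0.   0.6 -1. ]
tcp t,z 56.6 169.3  rear face t 39.2 front face t 71.1
stem topmost local [-34.8   3.8   0.6] y max near top 14.4  t 60.5 z 207.3
theta if resting on front finger 27.7, corner z 199.9
```

View pics/w3.png

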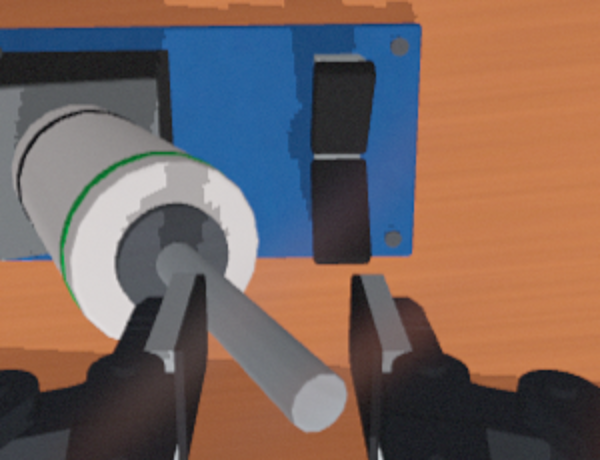

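Wrist view: the stem end (320,405 in the crop) rests against the front pad, and the force has changed sign, so the detector has overbalanced and the front finger is holding it at about 28°. I'll open slowly so the front finger gives way.

Emit:
play_rows(
  plan=[
    [0, 0.5, 0, 0, 0.2],
    [0, 1, 0, 0, 0.155],
    [0, 1.5, 0, 0, 0.11],
    [0, 2, 0, 0, 0.065],
    [0, 2.5, 0, 0, 0.02],
    [0, 3, 0, 0, -0.025],
    [0, 3.5, 0, 0, -0.07],
    [0, 4, 0, 0, -0.115],
  ],
)

```text
time: 11.05
tool_pos: [0.5098, -0.0429, 0.1793]
tool_rot: [0.706, 0.034, 0.706, -0.034]
contact_force: [-0.1, 0.4, 0.2]
gripper_width: 0.559
```

```bash
python3 -c "
from h import *
stemtop()"
```

```text
tcp [ 0.5098 -0.0429  0.1793] w 47.5 t 11.05 F [-0.1  0.4  0.2]
tcp t,z 60.6 169.3  rear face t 35.3 front face t 82.8
stem topmost local [-36.7   0.6   0.2] y max near top 22.3  t 61.1 z 209.1
theta if resting on front finger 31.1, corner z 195.3
```

```bash
cat >> h.py <<'E'
def axis(view='side'):
    """steel+white tube axis by per-height mid of visible surface, in t/z"""
    s=manip.state(); f=load('wrist'); P=cloud(f); L=local(P,s); q=(P-PIV)*1000; t=q@D; z=q[...,2]; lat=q@np.array([D[1],-D[0],0])
    g=s['gripper_width']*85/2
    m=(f['range_z']>0)&(L[...,1]>-g-.5)&(L[...,1]<g-2.5)&(abs(L[...,2])<12)&(z>125)
    zz,cc=[],[]
    for b in range(130,215,4):
        k=m&(abs(z-b)<2)
        if k.sum()>8:
            lo,hi=np.percentile(t[k],[2,98]); zz.append(b); cc.append((lo+hi)/2); print(b,k.sum(),lo.round(1),hi.round(1),np.median(lat[k]).round(1))
    return zz,cc
E
python3 -c "
from h import *
axis()"
```

```text
158 15 36.5 40.6 -3.9
162 33 36.6 43.2 -4.2
166 49 36.5 44.6 -4.1
170 83 36.6 45.7 -4.0
174 140 36.5 46.8 -3.4
178 139 37.7 49.1 -3.4
182 173 40.0 52.0 -3.3
186 170 41.8 53.1 -3.2
190 204 43.8 54.9 -3.0
194 213 45.8 57.2 -3.3
198 228 47.7 59.8 -3.2
202 599 49.9 62.1 -0.5
206 342 51.5 58.2 0.8
```

The axis fit gives about 26°: the detector is still leaning on the rear finger and has not overbalanced. I'll close the cage again without touching, then advance further with a small slack.

Emit:
play_rows(
  plan=[
    [0, -1, 0, 0, -0.06],
    [0, -2, 0, 0, 0.0],
    [0, -3, 0, 0, 0.06],
    [0, -4, 0, 0, 0.12],
    [0, -5, 0, 0, 0.18],
    [0, -5, 0, 0, 0.23],
    [0, -5, 0, 0, 0.27],
    [0, -4, 0, 0, 0.27],
  ],
)

```text
time: 12.1
tool_pos: [0.5094, -0.0469, 0.1793]
tool_rot: [0.706, 0.034, 0.706, -0.034]
contact_force: [0.1, -0.0, -0.5]
gripper_width: 0.366
```

Emit:
play_rows(
  plan=[
    [0, 1.5, 0, 0, 0.27],
    [0, 3, 0, 0, 0.27],
    [0, 4.5, 0, 0, 0.27],
    [0, 6, 0, 0, 0.27],
    [0, 7.5, 0, 0, 0.27],
    [0, 9, 0, 0, 0.27],
    [0, 10.5, 0, 0, 0.27],
    [0, 12, 0, 0, 0.27],
  ],
)

```text
time: 13.1
tool_pos: [0.5106, -0.0349, 0.1793]
tool_rot: [0.706, 0.034, 0.706, -0.034]
contact_force: [-0.5, -0.4, -0.6]
gripper_width: 0.365
```

```bash
python3 -c "
from h import *
stemtop(); axis()"
```

```text
tcp [ 0.5106 -0.0349  0.1793] w 31.0 t 13.1 F [-0.5 -0.4 -0.6]
tcp t,z 68.6 169.3  rear face t 51.6 front face t 82.6
stem topmost local [-37.2  14.    3.3] y max near top 14.0  t 82.6 z 208.0
theta if resting on front finger 31.1, corner z 195.4
154 9 52.9 55.6 -3.8
158 29 52.9 57.5 -4.2
162 53 52.8 59.9 -4.1
166 108 52.7 62.3 -3.6
170 156 53.7 64.1 -2.6
174 176 55.9 66.7 -2.9
178 195 58.3 69.0 -2.7
182 195 61.0 71.8 -2.9
186 222 63.2 74.3 -2.6
190 244 65.7 76.7 -2.9
194 443 68.5 81.7 -1.2
198 483 71.0 78.8 0.4
```

Now the axis is at 31–32°, and the stem clears the rear face by about 2 mm, so it rests on the front finger. I'll open again, with the front finger giving way.

Emit:
play_rows(
  plan=[
    [0, 0, 0, 0, 0.23],
    [0, 0, 0, 0, 0.19],
    [0, 0, 0, 0, 0.15],
    [0, 0, 0, 0, 0.11],
    [0, 0, 0, 0, 0.07],
    [0, 0, 0, 0, 0.03],
    [0, 0, 0, 0, -0.01],
    [0, 0, 0, 0, -0.05],
  ],
)

```text
time: 14.15
tool_pos: [0.5106, -0.0349, 0.1793]
tool_rot: [0.706, 0.034, 0.706, -0.034]
contact_force: [0.6, 0.2, -0.0]
gripper_width: 0.524
```

```bash
python3 -c "
from h import *
stemtop(); axis()"
```

```text
tcp [ 0.5106 -0.0349  0.1793] w 44.5 t 14.15 F [ 0.6  0.2 -0. ]
tcp t,z 68.6 169.3  rear face t 44.8 front face t 89.3
stem topmost local [-38.2  20.7   0.7] y max near top 20.8  t 89.3 z 209.1
theta if resting on front finger 33.0, corner z 192.4
134 11 45.6 49.2 -4.2
138 21 45.9 51.9 -4.1
142 48 45.7 54.3 -4.1
146 99 45.7 55.6 -3.3
150 130 47.2 58.8 -2.5
154 140 50.2 60.9 -2.2
158 142 53.0 63.9 -2.6
162 157 55.4 66.7 -2.6
166 166 58.0 69.0 -2.6
170 188 60.9 71.8 -2.5
174 185 63.6 74.7 -2.7
178 212 65.9 77.2 -2.5
182 223 68.9 79.6 -2.5
186 256 71.3 82.7 -2.6
190 318 74.3 88.3 -1.7
194 573 76.9 87.0 -0.2
198 60 79.5 81.8 0.8
```

Emit:
play_rows(
  plan=[
    [0, 0, 0, 0, -0.09],
    [0, 0, 0, 0, -0.13],
    [1, 0, 0, 0, -0.17],
    [2, 0, 0, 0, -0.21],
    [3, 0, 0, 0, -0.26],
    [4, 0, 0, 0, -0.31],
    [5, 0, 0, 0, -0.36],
    [6, 0, 0, 0, -0.41],
  ],
)

```text
time: 15.2
tool_pos: [0.5106, -0.0349, 0.1732]
tool_rot: [0.706, 0.034, 0.706, -0.034]
contact_force: [0.3, 0.8, 0.6]
gripper_width: 0.706
```

```bash
python3 -c "
from h import *
stemtop(); axis()
s=manip.state(); f=load('wrist'); L=local(cloud(f),s)
for c in (L[...,1]<-28,L[...,1]>25):
    X=L[c&(abs(L[...,0])<12)&(abs(L[...,2])<14)&(abs(L[...,1])<50)]; print(np.percentile(X,[1,50,99],axis=0).round(1).tolist())
th=np.radians([35.4,39,42,45,48,51,54,57,60,63,66,69,72,74,76,77,78,79])
F=-30*np.cos(th)+210*np.sin(th);Zc=30*np.sin(th)+210*np.cos(th)
hm=42*np.sin(th)+210*np.cos(th)-(60-12*np.cos(th))/np.tan(th)
for a in zip(np.degrees(th),F,Zc,hm): print(np.round(a,1))
"
```

```text
tcp [ 0.5106 -0.0349  0.1732] w 60.0 t 15.2 F [0.3 0.8 0.6]
tcp t,z 68.6 163.2  rear face t 37.1 front face t 97.1
stem topmost local [-37.9  28.4   0.3] y max near top 28.5  t 97.0 z 203.2
theta if resting on front finger 35.4, corner z 188.6
130 450 38.7 48.9 -2.8
134 246 38.2 54.0 -1.6
138 120 46.5 57.8 -2.5
142 140 49.2 60.8 -2.0
146 137 52.2 63.4 -2.4
150 158 55.1 66.3 -2.3
154 159 58.1 70.0 -2.5
158 187 60.7 72.0 -2.2
162 183 64.0 75.9 -2.1
166 211 66.8 78.2 -2.3
170 229 69.7 81.2 -2.3
174 243 72.8 84.4 -2.4
178 253 75.5 87.0 -2.5
182 292 78.5 90.2 -2.4
186 343 81.3 95.9 -2.0
190 593 84.4 95.0 -0.5
194 108 86.9 90.1 0.8
[[-12.0, -42.3, -11.8], [-9.6, -31.7, -4.0], [-4.0, -31.4, 10.0]]
[[-12.0, 28.3, -11.8], [-9.4, 28.7, -6.6], [-4.0, 39.6, 5.1]]
[ 35.4  97.2 188.6 124.8]
[ 39.  108.8 182.1 127.1]
[ 42.  118.2 176.1 127.4]
[ 45.  127.3 169.7 126.7]
[ 48.  136.  162.8 124.9]
[ 51.  144.3 155.5 122.3]
[ 54.  152.3 147.7 118.9]
[ 57.  159.8 139.5 114.9]
[ 60.  166.9 131.  110.2]
[ 63.  173.5 122.1 105. ]
[ 66.  179.6 112.8  99.2]
[ 69.  185.3 103.3  93.1]
[ 72.  190.5  93.4  86.5]
[ 74.  193.6  86.7  82. ]
[ 76.  196.5  79.9  77.3]
[ 77.  197.9  76.5  74.9]
[ 78.  199.2  73.   72.5]
[ 79.  200.4  69.5  70.1]
```

Emit:
play_rows(
  plan=[
    [1, 1.5, 0, 0, -0.41],
    [2, 3, 0, 0, -0.41],
    [3, 5, 0, 0, -0.41],
    [4, 7, 0, 0, -0.41],
    [6, 9, 0, 0, -0.41],
    [7, 11, 0, 0, -0.41],
    [9, 13, 0, 0, -0.41],
    [10, 15, 0, 0, -0.41],
  ],
)

```text
time: 16.25
tool_pos: [0.512, -0.0199, 0.1632]
tool_rot: [0.706, 0.034, 0.706, -0.034]
contact_force: [0.1, 0.6, 0.4]
gripper_width: 0.706
```

Emit:
play_rows(
  plan=[
    [1, 2, 0, 0, -0.41],
    [3, 4, 0, 0, -0.41],
    [4, 6, 0, 0, -0.41],
    [5, 8, 0, 0, -0.41],
    [6, 9.5, 0, 0, -0.41],
    [8, 11, 0, 0, -0.41],
    [9, 13, 0, 0, -0.41],
    [10, 15, 0, 0, -0.41],
  ],
)

```text
time: 17.25
tool_pos: [0.5134, -0.0051, 0.1531]
tool_rot: [0.706, 0.034, 0.706, -0.034]
contact_force: [0.1, 0.4, -0.6]
gripper_width: 0.704
```

```bash
python3 -c "
from h import *
stemtop(); axis()
f=grab('scene')
cv2.imwrite('pics/sc3.png',cv2.resize(f['img'][110:260,250:400],None,fx=4,fy=4)[:,:,::-1])"
```

```text
tcp [ 0.5134 -0.0051  0.1531] w 59.8 t 17.25 F [ 0.1  0.4 -0.6]
tcp t,z 98.6 143.1  rear face t 67.2 front face t 127.0
stem topmost local [-38.2  28.3  -1.5] y max near top 28.4  t 126.9 z 183.1
theta if resting on front finger 44.9, corner z 169.9
130 192 70.8 83.9 -2.4
134 210 74.7 88.7 -2.2
138 234 79.0 92.6 -2.1
142 235 83.1 96.4 -2.3
146 278 87.0 100.5 -2.1
150 280 91.2 105.5 -2.4
154 298 95.6 109.2 -2.2
158 339 99.7 113.5 -2.2
162 357 103.7 117.1 -2.1
166 400 108.1 122.9 -2.3
170 596 112.3 125.7 -1.3
174 354 116.1 122.5 -0.0
214 298 81.8 112.3 -10.6
```

View pics/sc3.png

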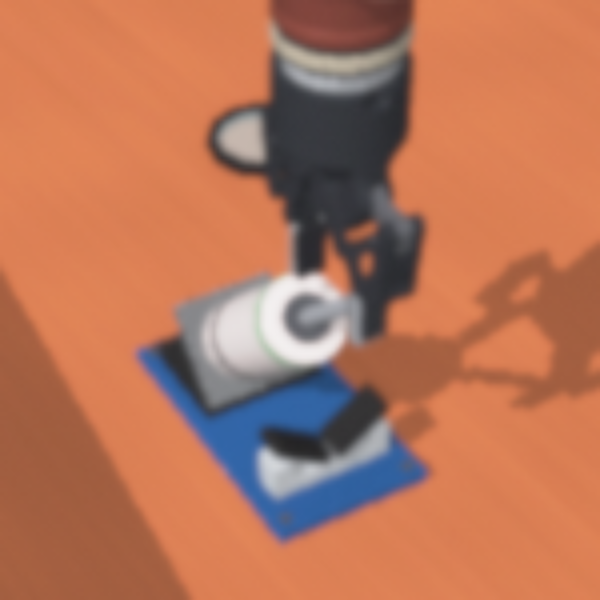

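The scene view shows the detector at about 45°, foot edge on the plate, with the stem end against the front finger (355,310). It is following well.

Emit:
play_rows(
  plan=[
    [1, 2, 0, 0, -0.41],
    [2.5, 4, 0, 0, -0.41],
    [4, 6, 0, 0, -0.41],
    [5, 8, 0, 0, -0.41],
    [6, 9.5, 0, 0, -0.41],
    [7.5, 11, 0, 0, -0.41],
    [9, 12.8, 0, 0, -0.41],
    [10, 14.5, 0, 0, -0.41],
  ],
)

```text
time: 18.35
tool_pos: [0.5148, 0.0094, 0.1431]
tool_rot: [0.706, 0.034, 0.706, -0.034]
contact_force: [-0.2, 0.6, -0.9]
gripper_width: 0.707
```

Emit:
play_rows(
  plan=[
    [1, 1.4, 0, 0, -0.41],
    [2.5, 2.8, 0, 0, -0.41],
    [3.5, 4.2, 0, 0, -0.41],
    [5, 5.5, 0, 0, -0.41],
    [6, 6.8, 0, 0, -0.41],
    [7.5, 8.2, 0, 0, -0.41],
    [8.5, 9.5, 0, 0, -0.41],
    [9.5, 10.8, 0, 0, -0.41],
  ],
)

```text
time: 19.35
tool_pos: [0.5158, 0.0202, 0.1337]
tool_rot: [0.706, 0.034, 0.706, -0.034]
contact_force: [1.6, 1.0, 0.3]
gripper_width: 0.703
```

```bash
python3 -c "
from h import *
stemtop(); axis()"
```

```text
tcp [0.5158 0.0202 0.1337] w 59.8 t 19.35 F [1.6 1.  0.3]
tcp t,z 123.9 123.7  rear face t 92.5 front face t 152.3
stem topmost local [-38.2  28.3  -2.1] y max near top 28.4  t 152.2 z 163.6
theta if resting on front finger 54.0, corner z 147.7
130 378 109.9 126.8 -2.2
134 400 115.8 132.2 -2.1
138 435 121.4 138.6 -2.2
142 477 127.2 143.7 -2.2
146 560 132.9 151.4 -1.8
150 586 138.5 149.6 -0.8
154 113 143.1 147.1 0.5
194 143 107.5 137.7 -10.7
198 1185 107.2 137.5 -11.0
202 1515 107.3 137.4 -11.8
206 1579 109.5 135.3 -11.9
210 957 111.4 133.4 -11.9
```

Emit:
play_rows(
  plan=[
    [1.5, 1.9, 0, 0, -0.41],
    [3, 3.8, 0, 0, -0.41],
    [4.5, 5.7, 0, 0, -0.41],
    [6, 7.5, 0, 0, -0.41],
    [7.5, 9.3, 0, 0, -0.41],
    [9, 11.1, 0, 0, -0.41],
    [10.5, 12.9, 0, 0, -0.41],
    [12, 14.6, 0, 0, -0.41],
  ],
)

```text
time: 20.4
tool_pos: [0.5173, 0.0347, 0.1217]
tool_rot: [0.706, 0.034, 0.706, -0.034]
contact_force: [-0.9, 1.2, -0.9]
gripper_width: 0.701
```

Emit:
play_rows(
  plan=[
    [1.5, 1.7, 0, 0, -0.41],
    [3, 3.4, 0, 0, -0.41],
    [4.5, 5, 0, 0, -0.41],
    [6, 6.6, 0, 0, -0.41],
    [7.5, 8.2, 0, 0, -0.41],
    [9, 9.8, 0, 0, -0.41],
    [10.5, 11.3, 0, 0, -0.41],
    [12, 12.7, 0, 0, -0.41],
  ],
)

```text
time: 21.4
tool_pos: [0.5185, 0.0474, 0.1097]
tool_rot: [0.706, 0.034, 0.706, -0.034]
contact_force: [0.7, 0.5, -1.0]
gripper_width: 0.703
```

```bash
python3 -c "
from h import *
stemtop(); axis()
f=load('wrist'); cv2.imwrite('pics/w4.png',cv2.resize(f['img'][100:330,180:480],None,fx=2,fy=2)[:,:,::-1])"
```

```text
tcp [0.5185 0.0474 0.1097] w 59.8 t 21.4 F [ 0.7  0.5 -1. ]
tcp t,z 151.2 99.7  rear face t 119.9 front face t 179.6
stem topmost local [-37.9  28.3  -1.7] y max near top 28.4  t 179.6 z 139.6
theta if resting on front finger 66.0, corner z 112.8
170 150 134.5 165.0 -10.7
174 1163 134.6 164.9 -11.1
178 1595 134.8 164.7 -11.9
182 1571 136.9 162.6 -11.9
186 1032 138.6 160.9 -12.0
```

View pics/w4.png

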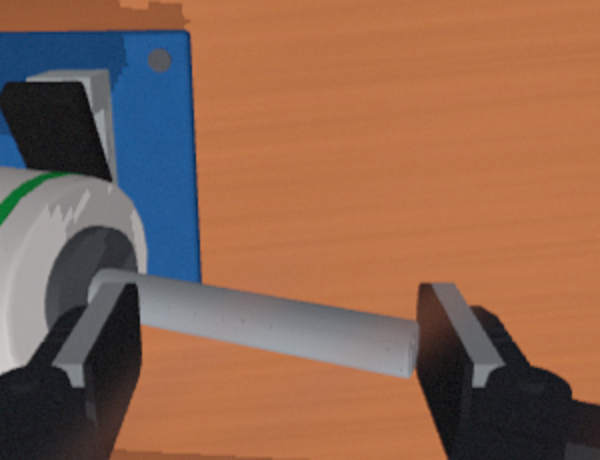

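Wrist crop: the stem end (408,350) bears on the front pad, and the rear finger (110,320) is over the stem near the collar. I'll continue more slowly.

Emit:
play_rows(
  plan=[
    [1.2, 1.1, 0, 0, -0.41],
    [2.5, 2.2, 0, 0, -0.41],
    [3.7, 3.2, 0, 0, -0.41],
    [5, 4.3, 0, 0, -0.41],
    [6.2, 5.3, 0, 0, -0.41],
    [7.5, 6.3, 0, 0, -0.41],
    [8.7, 7.3, 0, 0, -0.41],
    [10, 8.3, 0, 0, -0.41],
  ],
)

```text
time: 22.45
tool_pos: [0.5193, 0.0557, 0.0998]
tool_rot: [0.706, 0.034, 0.706, -0.034]
contact_force: [0.2, 0.8, -0.9]
gripper_width: 0.704
```

```bash
cat >> h.py <<'E'
def top():
    s=manip.state(); f=load('wrist'); P=cloud(f); L=local(P,s); q=(P-PIV)*1000; t=q@D; z=q[...,2]
    g=s['gripper_width']*85/2
    m=(f['range_z']>0)&(abs(L[...,2])<10)&(z>40)&(L[...,0]>-25)
    tt,zz=[],[]
    for y in range(int(-g)+2,int(g)-4,6):
        k=m&(abs(L[...,1]-y)<1.5)
        if k.sum()>5: tt.append(t[k].mean()); zz.append(np.percentile(z[k],97))
    p=np.polyfit(tt,zz,1); print(np.round(tt,1),np.round(zz,1),'tilt',(90-np.degrees(np.arctan(p[0]))).round(1))
    tip=(s['tool_pos']-PIV)[2]*1000+3.5; tr=(s['tool_pos']-PIV)@D*1000-g-1.5
    print('tip z %.1f, stem top at rear face %.1f at end %.1f'%(tip,np.polyval(p,tr),np.polyval(p,tr+2*g)))
E
python3 -c "
from h import *
stemtop(); top()"
```

```text
tcp [0.5193 0.0557 0.0998] w 59.8 t 22.45 F [ 0.2  0.8 -0.9]
tcp t,z 159.6 89.8  rear face t 128.2 front face t 188.0
stem topmost local [-38.1  28.3   0.1] y max near top 28.4  t 187.9 z 129.7
theta if resting on front finger 70.5, corner z 98.3
[132.7 138.7 144.7 150.6 156.7 162.7 168.7 174.7 180.6] [84.6 86.5 88.2 90.2 92.1 93.7 95.5 97.3 99.3] tilt 73.2
tip z 93.1, stem top at rear face 83.3 at end 101.4
```

Emit:
play_rows(
  plan=[
    [2, 0.4, 0, 0, -0.41],
    [4, 0.9, 0, 0, -0.41],
    [5.5, 1.4, 0, 0, -0.41],
    [7, 1.9, 0, 0, -0.41],
    [8, 2.4, 0, 0, -0.41],
    [9, 2.9, 0, 0, -0.41],
    [10, 3.4, 0, 0, -0.41],
    [11, 4, 0, 0, -0.41],
  ],
)

```text
time: 23.5
tool_pos: [0.5196, 0.0593, 0.0886]
tool_rot: [0.706, 0.034, 0.706, -0.034]
contact_force: [-0.3, -0.4, 0.6]
gripper_width: 0.706
```

```bash
python3 -c "
from h import *
stemtop(); top()"
```

```text
tcp [0.5196 0.0593 0.0886] w 60.0 t 23.5 F [-0.3 -0.4  0.6]
tcp t,z 163.2 78.6  rear face t 131.7 front face t 191.7
stem topmost local [-37.9  28.4  -1.3] y max near top 28.5  t 191.6 z 118.5
theta if resting on front finger 72.8, corner z 90.8
[136.2 142.2 148.2 154.3 160.2 166.3 172.3 178.2 184.3] [77.4 78.9 79.9 81.6 82.9 84.2 85.5 87.  88.6] tilt 77.0
tip z 82.0, stem top at rear face 76.3 at end 90.2
```

Emit:
play_rows(
  plan=[
    [0.5, 0.4, 0, 0, -0.41],
    [1, 0.8, 0, 0, -0.41],
    [1.5, 1.2, 0, 0, -0.41],
    [2, 1.6, 0, 0, -0.41],
    [2.5, 2, 0, 0, -0.41],
    [3, 2.4, 0, 0, -0.41],
    [3, 2.8, 0, 0, -0.41],
    [3, 3.2, 0, 0, -0.41],
  ],
)

```text
time: 24.55
tool_pos: [0.52, 0.0627, 0.0858]
tool_rot: [0.706, 0.034, 0.706, -0.034]
contact_force: [0.0, 0.2, -0.4]
gripper_width: 0.707
```

```bash
python3 -c "
from h import *
stemtop(); top()"
```

```text
tcp [0.52   0.0627 0.0858] w 60.1 t 24.55 F [ 0.   0.2 -0.4]
tcp t,z 166.6 75.8  rear face t 135.1 front face t 195.2
stem topmost local [-37.6  28.5  -0.3] y max near top 28.6  t 195.1 z 115.6
theta if resting on front finger 75.1, corner z 83.1
[138.7 144.7 150.7 156.7 162.6 168.7 174.7 180.7 186.7] [72.7 73.9 74.9 76.  77.1 78.5 79.1 80.3 81.3] tilt 79.8
tip z 79.3, stem top at rear face 72.1 at end 83.0
```

Emit:
play_rows(
  plan=[
    [1, 0, 0, 0, -0.41],
    [2, 0, 0, 0, -0.41],
    [3, 0.2, 0, 0, -0.41],
    [3.5, 0.4, 0, 0, -0.41],
    [3.5, 0.8, 0, 0, -0.41],
    [3.5, 1.2, 0, 0, -0.41],
    [3.5, 1.6, 0, 0, -0.41],
    [3.5, 2, 0, 0, -0.41],
  ],
)

```text
time: 25.6
tool_pos: [0.5202, 0.0647, 0.0823]
tool_rot: [0.706, 0.034, 0.706, -0.034]
contact_force: [-0.0, -0.1, 0.7]
gripper_width: 0.707
```

```bash
python3 -c "
from h import *
stemtop(); top()
a=load('wrist')['img'][100:330,180:480]; f=grab('scene'); b=f['img'][120:260,260:400]
cv2.imwrite('pics/c5.png',np.hstack([cv2.resize(a,(460,400)),cv2.resize(b,(340,400))])[:,:,::-1])"
```

```text
tcp [0.5202 0.0647 0.0823] w 60.1 t 25.6 F [-0.  -0.1  0.7]
tcp t,z 168.7 72.3  rear face t 137.1 front face t 197.2
stem topmost local [-37.9  28.4  -1.3] y max near top 28.5  t 197.1 z 112.3
theta if resting on front finger 76.5, corner z 78.2
[141.8 147.7 153.7 159.8 165.6 171.7 177.7 183.7 189.7] [73.2 74.3 75.4 76.4 77.5 78.7 79.8 80.9 81.9] tilt 79.6
tip z 75.8, stem top at rear face 72.3 at end 83.3
```

View pics/c5.png

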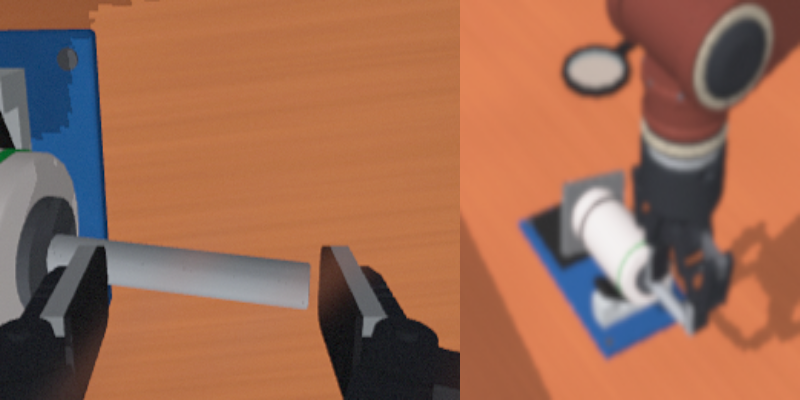

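The stem top stayed at the same height after I withdrew the finger, and there is now a visible gap between the stem end (308,285) and the front finger (325,290). So the detector rests in the stop, lying along the V. I'll lift straight up and clear.

Emit:
play_rows(
  plan=[
    [-5, 0, 0, 0, -0.41],
    [-15, 0, 0, 0, -0.41],
    [-35, 0, 0, 0, -0.41],
    [-60, 0, 0, 0, -0.41],
    [-90, 0, 0, 0, -0.41],
    [-120, 0, 0, 0, -0.41],
    [-150, 0, 0, 0, -0.41],
    [-150, 0, 0, 0, -0.41],
  ],
)

```text
time: 26.7
tool_pos: [0.522, 0.0646, 0.2365]
tool_rot: [0.709, 0.034, 0.704, -0.034]
contact_force: [0.7, -0.2, -0.2]
gripper_width: 0.703
```

```bash
python3 -c "
from h import *
s,f,P,L,m=look()
q=(P-PIV)*1000; t=q@D; z=q[...,2]; lat=q@np.array([D[1],-D[0],0])
k=(f['range_z']>0)&(abs(lat)<15)&(t>130)&(t<215)&(z>40)&(z<110)
for a in range(135,206,10):
    j=k&(abs(t-a)<2)
    if j.sum(): print(a,np.percentile(z[j],97).round(1),np.percentile(lat[j],[2,98]).round(1))
a=f['img']; b=grab('scene')['img'][110:260,240:400]
cv2.imwrite('pics/c6.png',np.hstack([cv2.resize(a,(440,400)),cv2.resize(b,(360,400))])[:,:,::-1])"
```

```text
tcp [0.522  0.0646 0.2365] w 59.7 t 26.7 F [ 0.7 -0.2 -0.2]
135 72.3 [-6.3  4.2]
145 73.7 [-6.3  5. ]
155 75.8 [-5.9  5.5]
165 77.7 [-5.5  4.7]
175 79.4 [-5.6  5. ]
185 81.3 [-5.3  5.4]
195 83.0 [-4.8  5.8]
```

View pics/c6.png

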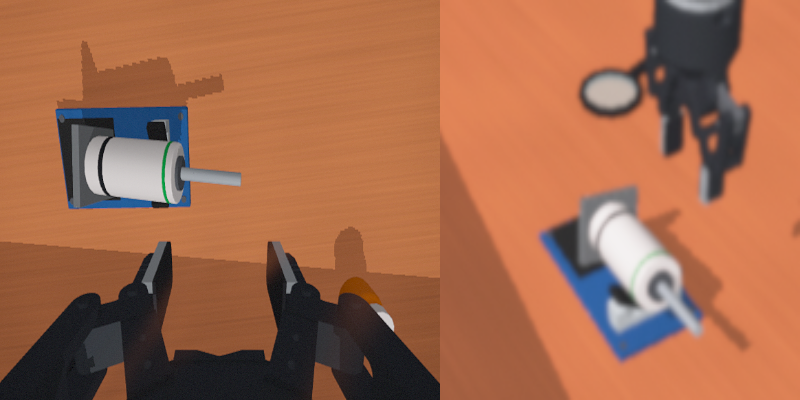

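Both views show the detector lying in the V, with its foot edge on the plate, the stem sticking out and the gripper clear. The stem heights have not changed since release.

```bash
python3 -c "
from h import *
print(manip.job_done())"
```

```text
the job is handed in; nothing more can be done
None
```

The detector is lying on its side in the padded V of the cradle, its foot edge still on the plate, and the job was handed in at about 27 s.

I pushed the stem over with the rear fingertip. Past the balance point, the front finger held the stem's end while I lowered it gradually to about 79–80°. I never squeezed, lifted or carried it, and the gripper only touched the steel stem. Force readings I saw stayed under 2 N.

**Last checks:**
- **At rest:** the stem's height did not change after I withdrew the finger. It was the same again after the gripper lifted clear, and the stem is centred in the tipping plane.
- **Bystanders:** I kept the arm clear of the tape, jar and magnifier but did not measure them again. The last wrist and scene pictures show the jar and magnifier; the tape was not rechecked.

**Disagreements:**
- **False overbalance:** at about 28° I first read the detector as overbalanced and began opening the fingers. It was in fact still leaning on the rear finger at about 26°. I closed the gap again and went on to 31° before lowering.
- **Tilt near the end:** the tilt worked out from the finger position was 3–4° less than the tilt seen by the camera. I put this down to a few millimetres of error in the assumed pivot point, but I did not rule out a small slide of the foot.
- **Stem height:** the stem axis measured about 81.5 mm above the table, against the stated 84 mm or so.

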